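# Open the vial drying box and hold its lid up

## Task

Open the small vial drying box so a colleague can wipe it out: pull its tray out by the bar handle all the way to the stop, then lift the hinged lid by its bar handle until it stands 45 degrees open. The lid falls shut by itself, so finish while still holding it steady at that angle by its handle, with the tray left out and its vials standing, and leave the things standing around the box alone.

Things in the scene. Friction and masses are not known exactly. Their poses are not given: they have to be found in the camera images.
- drying_box: White box, 170 (x) x 200 (y) x 100 mm high, fixed to the bench, turned up to 0.3 rad; a tray in its front, a grey-framed clear lid on top. Origin: centre of its underside; x points from the front (tray, facing the robot) to the back (hinge), y left, z up. White dials round the hinge ends have a tick each 15 degrees, the red one at 45; a black pointer on the lid moves over them.
- tray (a joint): Travel of the tray in m: 0 fully in, 0.090 out at its stop; slides along the box's -x; about 1.5 N of friction plus slight damping, stays where it is left. Starts in. Three loose capped vials (23 x 52 mm) stand in a rack in it.
- tray_handle (a point): Middle of the tray's dark bar handle: level round bar, 10 mm diameter, 66 mm between its end posts (centres), along the box's y, 85 mm above the bench, 40 mm in front of the tray's face (35 mm gap behind it), free below. To be straddled from above, fingers closing along the box's x. With the tray in, the lid's bar is 52 mm further back; its top is 58 mm higher than this bar's centre.
- lid (a joint): Opening angle of the lid in rad: 0 shut (level), 0.785 is 45 degrees, stop at 1.3. Hinged along the box's y at its back; about 0.2 to 0.4 kg, falls shut by its weight from any angle it can reach.
- lid_handle (a point): Middle of the lid's dark bar handle: round bar, 10 mm diameter, 66 mm between its end posts (centres), parallel to the hinge, its centre 32 mm off the lid's mid-plane (28 mm over the upper face), 160 mm from the hinge along the lid, 8 mm back from the lid's front edge. To be straddled from above, fingers closing along the box's x; the bar turns between the fingers as the lid rises.
- lid_hinge (a point): Point on the lid's hinge axis midway along it: 80 mm behind the box's origin along its x, 106 mm above the bench. The axis runs along the box's y.
- tray_vial_a: Loose vial (cap white left and right, black in the middle), 23 mm diameter, 52 mm high, standing in the tray's rack, 55 mm in front of the box's origin and 50 mm to its left (tray in), foot 36 mm above the bench. It rides with the tray. Origin: centre of its foot.
- tray_vial_b: Loose vial (cap white left and right, black in the middle), 23 mm diameter, 52 mm high, standing in the tray's rack, 55 mm in front of the box's origin and 0 mm to its left (tray in), foot 36 mm above the bench. It rides with the tray. Origin: centre of its foot.
- tray_vial_c: Loose vial (cap white left and right, black in the middle), 23 mm diameter, 52 mm high, standing in the tray's rack, 55 mm in front of the box's origin and 50 mm to its right (tray in), foot 36 mm above the bench. It rides with the tray. Origin: centre of its foot.
- wash_bottle: Loose wash bottle with red top, 70 mm diameter, 165 mm high, to the left of the box. Origin: centre of its foot. Leave it alone.
- dropper_bottle: Loose amber dropper bottle, 52 mm diameter, 140 mm high, to the right of the box. Origin: centre of its foot. Leave it alone.
- capped_vial: Loose small vial with a black cap, 23 mm diameter, 52 mm high, to the front right of the box. Origin: centre of its foot. Leave it alone.
- pen: Loose marker pen, 116 mm long, 11 mm thick, lying to the front left of the box. Origin: centre of its underside. Leave it alone.

How it is judged:
By the outcome, as a careful person would: the job done as asked, in the order asked, and still so for the second after the job is handed in, while the arm keeps its last pose, push and grip.
It also fails if it takes over 48 s, if anything falls off the work surface, if the arm or the gripper's body presses on something with over 40 N, if the wrist force passes 120 N, or if a joint passes its speed limit or range.

## Robot

A 6-joint arm with a two-finger parallel gripper is mounted at the origin on a cart in front of the work surface, level with it; the furniture and walls round the work are solid. World frame = base frame: x ahead of the robot, y to its left, z up, the work surface at z = 0. Lengths are in m, angles in rad, forces in N, time in s.
With the tool pointing down it reaches from about 0.3 to 0.775 m from the base axis. Payload 14.6 kg.
Tool frame: the origin (TCP) lies midway between the tips of the shut fingers; the grasp point (between the pads) lies 19 mm behind it (bot.hold_point_z is the distance from the TCP to the grasp point, in m); z points along the fingers, y is the line along which they close (so a half turn about z gives the same grasp; the last joint's range is limited). The gripper opens to 94 mm and grips with 3 to 60 N. Pads are 16 mm wide; open, the fingers measure 119 mm over their backs; the gripper's body (75 mm by 177 mm) begins 78 mm behind the grasp point.
Start: joints at [1.16, 0.3, 1.521, -0, 1.321, -0.067], TCP at [0.185, 0.518, 0.205] pointing down, gripper open.
Joint ranges: [-3.03, 3.03], [-0.79, 2.21], [0.23, 2.52], [-1.04, 4.18], [0, 3.07], [-2.55, 2.55]. Speed limits (rad/s): [2.22, 2.22, 2.57, 3.14, 3.14, 3.14].

## Interface

Orientations are given as a 3x3 rotation matrix whose columns are the frame's x, y, z axes.
In Python, from workcell import bot gives the robot as it stands. Calls block until the motion is done:
- bot.move_pose(position, orientation): joint-space move of the TCP to a pose.
- bot.move_linear(position, attitude=None, vel=0.15, max_force=None): straight line of the TCP; attitude=None keeps the orientation; vel is the mean speed in m/s. With max_force (N) it stops when the force on the tool has changed by that much, and returns True; else False.
- bot.move_joints(angles): joint-space move.
- bot.gripper_to(opening, grip_force=None): finger opening in m; grip_force is the grip in N (None keeps the last); returns when the fingers have stopped.
- bot.dwell(seconds).
- bot.ik(position, orientation): joint angles nearest the present ones, or None.
- bot.get_image(name): name is "side" or "top" or "wrist"; returns a dict with "pixels" (420x560x3 uint8, red, green, blue), "mtx" (3x3 intrinsics, pixels), "position" and "attitude" of the camera in the world; the wrist camera has in their place "hand_eye" (4x4, takes a point from camera to tool coordinates, whose origin is the TCP and whose axes are the flange's). Camera axes: x right, y down, z forward; pixel columns grow to the right and rows downward; lengths in m; the calibration is good to about 2 mm. A picture is of the moment at which its call begins: read the wrist's pose just before it. There is no depth.
A pose or a line that the arm cannot do raises bot.IKError and nothing moves.
- bot.close_job(): hands the job in; it is judged then, once.
Readings, each from a call of its own:
- bot.read_t(): time.
- bot.read_q(): joint angles.
- bot.read_qvel(): joint speeds.
- bot.read_tau(): joint torques, N m.
- bot.read_eef_pos(): TCP position.
- bot.read_eef_rot(): TCP orientation.
- bot.read_contact_force(): force on the tool from outside, world axes, zero at the start.
- bot.read_moment(): the same for the moment, N m.
- bot.read_grip_width(): finger opening in m.
- bot.read_gripper_force(): force on a finger pad.
Only numpy, scipy, OpenCV 4.12 (cv2) and the standard library are available. Lean on these libraries where they do the work, as an engineer would, in place of code of your own. Each camera call takes 0.05 s, during which the arm holds its last target. There are 200 camera calls.

## Working session

There is one attempt and no reset: what is moved stays moved. The work goes in short steps, each a Python script; the robot and the scene stay as the last script left them, time stands still between calls to the robot, and variables do not carry over. Pictures are saved under pics/ and viewed, at most 10 in all, crops included, and the job is handed in when it is done.

```bash
mkdir -p pics
python3 - <<'E'
from workcell import bot
import cv2,numpy as np
ims=[]
for n in("top","side"):
    d=bot.get_image(n); cv2.imwrite(f"pics/{n}0.png",d["pixels"][:,:,::-1])
    np.savez(f"{n}0.npz",**d); print(n,d["mtx"].tolist(),np.round(d["position"],3),np.round(d["attitude"],3).tolist())
print(bot.read_t(),bot.hold_point_z,np.round(bot.read_eef_rot(),3).tolist(),np.round(bot.get_image("wrist")["hand_eye"],3).tolist())
E
```

```text
top [[460.752764328305, 0.0, 281.26316859557494], [0.0, 460.752764328305, 211.45361624482248], [0.0, 0.0, 1.0]] [0.57  0.092 1.005] [[0.02, -0.996, 0.082], [-1.0, -0.02, 0.003], [-0.001, -0.082, -0.997]]
side [[508.31057468063585, 0.0, 281.93160282007136], [0.0, 508.31057468063585, 202.63443974095227], [0.0, 0.0, 1.0]] [ 0.343 -0.658  0.607] [[0.938, -0.171, 0.303], [-0.347, -0.512, 0.786], [0.02, -0.842, -0.539]]
0.1 0.0188 [[-0.941, 0.337, -0.0], [0.337, 0.941, -0.001], [0.0, -0.001, -1.0]] [[0.001, -0.974, -0.227, 0.067], [1.0, 0.001, -0.001, -0.001], [0.001, -0.227, 0.974, -0.178], [0.0, 0.0, 0.0, 1.0]]
```

View pics/top0.png

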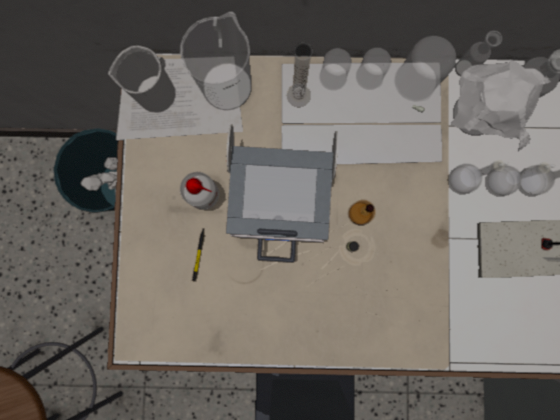

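View pics/side0.png

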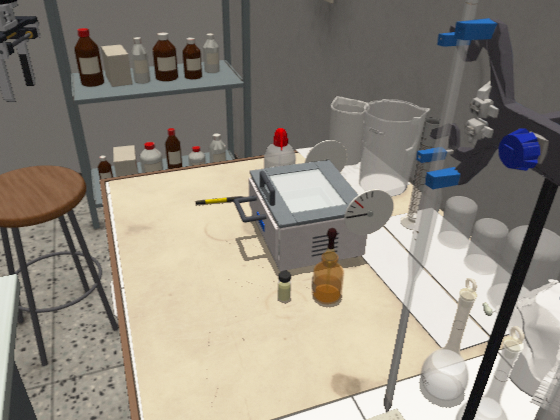

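Run:
```python
import cv2
im=cv2.imread("pics/top0.png")[140:275,210:350]
cv2.imwrite("pics/crop0.png",cv2.resize(cv2.convertScaleAbs(im,alpha=1.6,beta=20),None,fx=4,fy=4,interpolation=cv2.INTER_CUBIC))
```

```text
(no output)
```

View pics/crop0.png

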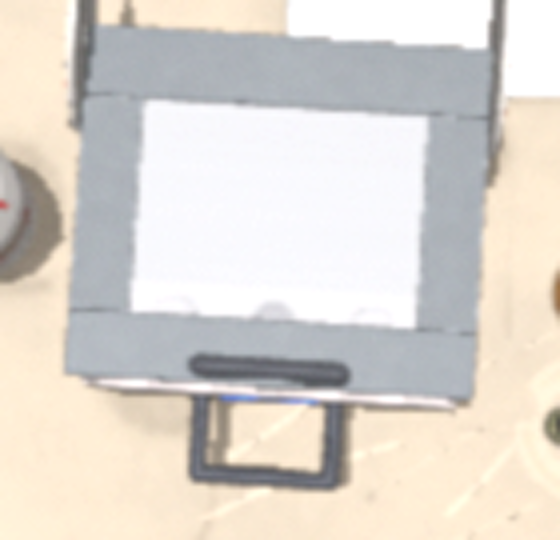

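The crop (4x, offset 210,140) shows the tray bar from (196,474) to (338,481), the lid bar from (200,363) to (340,374), and the lid corners at (97,28), (490,48), (470,400) and (66,373).

```bash
cat > h.py <<'E'
import numpy as np
def ray(d,px,z):
    v=d["attitude"]@np.linalg.inv(d["mtx"])@np.array([px[0],px[1],1.]); p=np.array(d["position"])
    return p+v*(z-p[2])/v[2]
E
python3 - <<'E'
from h import *
d=np.load("top0.npz")
f=lambda c,z: ray(d,(c[0]/4+210-.375,c[1]/4+140-.375),z)
P={}
for n,a,b,z in(("tray",(196,474),(338,481),.085),("lid",(200,363),(340,374),.138),("lidL",(66,373),(97,28),.11),("lidR",(470,400),(490,48),.11),("lidF",(470,400),(66,373),.11)):
    A,B=f(a,z),f(b,z);v=A-B;print(n,((A+B)/2).round(4),"len",np.linalg.norm(v).round(4),"yaw(y-axis)",np.arctan2(-v[0],v[1]).round(3),"yaw(x)",np.arctan2(-v[1],-v[0]).round(3))
E
```

```text
tray [0.5512 0.1031 0.085 ] len 0.0706 yaw(y-axis) -0.029 yaw(x) -1.6
lid [0.6032 0.1021 0.138 ] len 0.066 yaw(y-axis) -0.059 yaw(x) -1.629
lidL [0.6853 0.1963 0.11  ] len 0.1705 yaw(y-axis) 1.511 yaw(x) -0.06
lidR [0.6776 0.0013 0.11  ] len 0.1734 yaw(y-axis) 1.526 yaw(x) -0.045
lidF [0.5956 0.1033 0.11  ] len 0.1964 yaw(y-axis) 3.095 yaw(x) 1.524
```

```bash
cat >> h.py <<'E'
yaw=-0.05
u=np.array([np.cos(yaw),np.sin(yaw),0]); Z=np.array([0,0,1.])
TRAY=np.array([.551,.103,.085]); LID=np.array([.603,.1025,.138]); 
HINGE=LID+.16*u-.032*Z
def R(tilt=0,s=-1):
    "tool z down, leaning so that the body goes towards +u by tilt"
    z=-(np.cos(tilt)*Z+np.sin(tilt)*u); y=s*(np.cos(tilt)*u-np.sin(tilt)*Z)
    return np.column_stack([np.cross(y,z),y,z])
E
python3 - <<'E'
from h import *
from workcell import bot
for s in(1,-1):
    for p,t in((TRAY+.16*Z,0),(LID,0),(HINGE+.0905*u+.1358*Z,.35)):
        q=bot.ik(p,R(t,s)); print(s,None if q is None else np.round(q,2))
s=min((1,-1),key=lambda s:abs(bot.ik(TRAY+.16*Z,R(0,s))[5])); print("s",s)
bot.gripper_to(.034)
bot.move_pose(TRAY+.16*Z,R(0,s))
bot.move_linear(TRAY+.07*Z,vel=.15)
d=bot.get_image("wrist")
import cv2; cv2.imwrite("pics/w1.png",d["pixels"][:,:,::-1])
print(bot.read_t(),bot.read_eef_pos(),bot.read_contact_force())
E
```

```text
1 [ 0.12  0.3   1.43 -0.    1.41  0.17]
1 [ 0.11  0.49  1.41 -0.    1.24  0.16]
1 None
-1 None
-1 None
-1 NoneTraceback (most recent call last):
  File "<stdin>", line 6, in <module>
  File "<stdin>", line 6, in <lambda>
TypeError: 'NoneType' object is not subscriptable
```

```bash
sed -i 's/s=-1/s=1/' h.py
python3 - <<'E'
from h import *
from workcell import bot
for t in(0,.2,.35,.5): print(t,bot.ik(HINGE-.0905*u+.1358*Z+.013*R(t)[:,2],R(t)))
bot.gripper_to(.034)
bot.move_pose(TRAY+.16*Z,R())
bot.move_linear(TRAY+.07*Z,vel=.15)
d=bot.get_image("wrist")
import cv2; cv2.imwrite("pics/w1.png",d["pixels"][:,:,::-1])
print(bot.read_t(),bot.read_eef_pos(),bot.read_contact_force())
T=np.eye(4);T[:3,:3]=bot.read_eef_rot();T[:3,3]=bot.read_eef_pos();C=T@d["hand_eye"]
for n,c in(("tray",TRAY),("lid",LID)):
    for k in(-.033,.033):
        p=c+k*np.cross(Z,u); v=d["mtx"]@(C[:3,:3].T@(p-C[:3,3])); print(n,(v[:2]/v[2]).round(1))
E
```

```text
0 [ 9.23431458e-02  5.88681626e-01  1.05766713e+00 -4.44089210e-16
  1.49524390e+00  1.42343146e-01]
0.2 [0.08238531 0.72659637 0.85105028 0.026715   1.76217503 0.13485893]
0.35 [0.07597996 0.84289205 0.68040899 0.04668675 1.96534951 0.13637291]
0.5 [0.07045853 0.97476195 0.48582976 0.07014989 2.17679372 0.14583017]
3.975 [0.55152654 0.10318815 0.15622099] [-0.08020315  0.03670511 -0.10056535]
tray [275.4 255.6]
tray [275.6 176. ]
lid [354.  282.5]
lid [360.3 184.1]
```

View pics/w1.png

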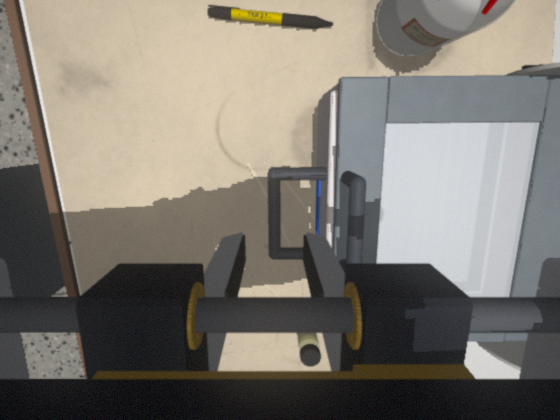

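The wrist view shows the tray bar at (274,174)–(274,254), within 2 px of the prediction, and the lid bar at about x=355, within about 4 px. Next I grip and pull.

Run:
```python
from h import *
from workcell import bot
p=TRAY-.017*Z
print(bot.move_linear(p,vel=.1,max_force=10))
bot.gripper_to(.005,grip_force=15); print("w",bot.read_grip_width(),bot.read_eef_pos())
bot.dwell(.2)
p0=bot.read_eef_pos()
print(bot.move_linear(p0-.08*u,vel=.06,max_force=15),bot.read_contact_force(),np.dot(p0-bot.read_eef_pos(),u))
print(bot.move_linear(p0-.098*u,vel=.02,max_force=10),bot.read_contact_force(),np.dot(p0-bot.read_eef_pos(),u),bot.read_grip_width(),bot.read_t())
```

```text
False
w 0.009445144958233126 [0.55111563 0.10303031 0.06823021]
False [-1.09848423 -6.31429655  6.0519007 ] 0.08108856671645959
True [ 2.04505259 -0.45313427  2.00680904] 0.08962253841105436 0.009252095378683206 7.7417
```

Run:
```python
from h import *
from workcell import bot
p0=bot.read_eef_pos()
print(bot.move_linear(p0-.006*u,vel=.01,max_force=20),bot.read_contact_force(),np.dot(TRAY-bot.read_eef_pos(),u))
bot.dwell(.2); print(bot.read_contact_force(),bot.read_eef_pos(),bot.read_grip_width())
bot.gripper_to(.034); bot.dwell(.1)
p=bot.read_eef_pos(); print(p)
bot.move_linear([p[0],p[1],.21],vel=.15)
bot.move_linear(LID+.055*Z,attitude=R(),vel=.15)
import cv2
for n in("wrist","side"):
    d=bot.get_image(n); np.savez(n+"2.npz",R=bot.read_eef_rot(),p=bot.read_eef_pos(),**d); cv2.imwrite(f"pics/{n}2.png",d["pixels"][:,:,::-1])
T=np.eye(4);d=dict(np.load("wrist2.npz"));T[:3,:3]=d["R"];T[:3,3]=d["p"];C=T@d["hand_eye"]
for n,c in(("tray",TRAY-.09*u),("lid",LID)):
    for k in(-.033,.033):
        q=c+k*np.cross(Z,u); v=d["mtx"]@(C[:3,:3].T@(q-C[:3,3])); print(n,(v[:2]/v[2]).round(1))
print(bot.read_t())
```

```text
True [ 1.91320818 -0.83031107 -0.0988634 ] 0.08946383844945749
[ 1.13352812  0.39264581 -0.76368938] [0.46162075 0.10678397 0.06820343] 0.009104790054199906
[0.46196971 0.10669178 0.06837459]
tray [125.3 242.6]
tray [117.6 172.5]
lid [276.8 263.1]
lid [277.1 178.7]
11.2833
```

View pics/wrist2.png

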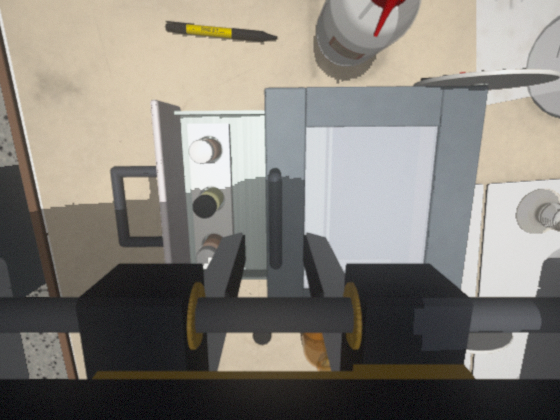

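View pics/side2.png

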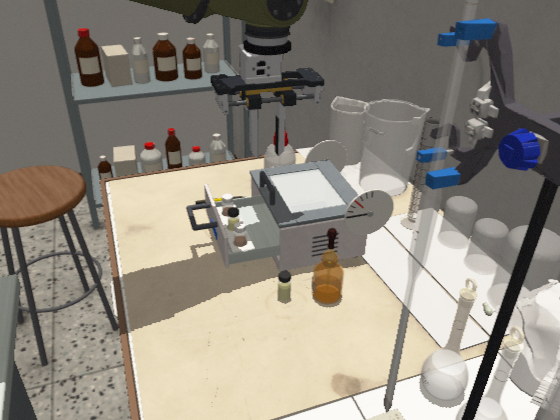

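The tray is out and all three vials are standing (caps at (205,150), (207,203), (210,245) in the wrist view). The lid bar is at x≈275, within 2 px of the prediction, so I grip it and lift along the arc.

Run:
```python
from h import *
from workcell import bot
import cv2
print(bot.move_linear(LID-.013*Z,vel=.08,max_force=10))
bot.gripper_to(.005,grip_force=25); bot.dwell(.2)
p=bot.read_eef_pos(); f=bot.read_contact_force(); print("w",bot.read_grip_width(),p,f)
off=.138-p[2]; H=p+(.138-p[2])*Z+.16*u-.032*Z; np.savez("hinge.npz",H=H,off=-(p[2]-.138))
r,a0=np.hypot(.16,.032),np.arctan2(.032,.16)
for a in np.linspace(0,np.pi/4,13)[1:]:
    t=.4*a; b=H+r*(-np.cos(a+a0)*u+np.sin(a+a0)*Z)
    hit=bot.move_linear(b+off*R(t)[:,2],attitude=R(t),vel=.06,max_force=30)
    F=bot.read_contact_force(); print(round(a,3),F.round(1),round(bot.read_grip_width(),4))
    if hit: print("hit"); break
bot.dwell(.3)
print(bot.read_t(),bot.read_eef_pos(),b)
d=bot.get_image("side"); np.savez("side3.npz",**d)
im=d["pixels"][:,:,::-1]
cv2.imwrite("pics/side3.png",cv2.resize(cv2.convertScaleAbs(im[140:280,190:410],alpha=1.3),None,fx=3.6,fy=3.6,interpolation=cv2.INTER_CUBIC))
```

```text
False
w 0.009201342231287202 [0.6035001  0.10246626 0.12521807] [ 4.67996298  1.03181953 -1.29740307]
0.065 [ 2.6  0.7 -3.2] 0.009
0.131 [ 2.9 -0.3 -3.4] 0.009
0.196 [ 1.3 -0.5 -2.6] 0.009
0.262 [-1.1 -1.6 -3. ] 0.0094
0.327 [-2.8 -1.8 -0.2] 0.0088
0.393 [-4.6 -0.9 -0.2] 0.0095
0.458 [-6.8 -1.1  3. ] 0.0091
0.524 [-9.1 -1.   3.9] 0.009
0.589 [-9.3 -1.7  6.9] 0.0091
0.654 [-10.4  -0.5   7.1] 0.0091
0.72 [-9.7 -0.1  9.2] 0.0092
0.785 [-9.5  0.6  9.5] 0.009
17.2083 [0.66868445 0.09955429 0.23056168] [0.67290358 0.09899319 0.2417645 ]
```

View pics/side3.png

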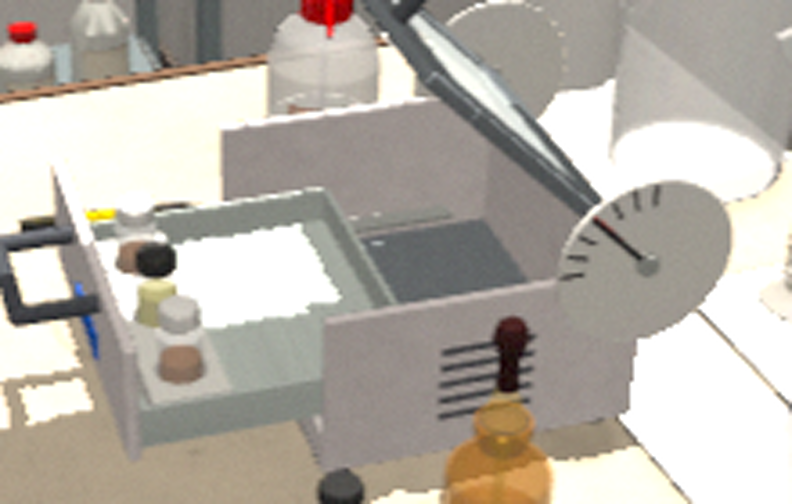

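The tray is still out with its vials standing. The pointer (centre (648,265), tip about (612,230)) lies next to the red tick at (605,222). I'll measure both angles by casting rays onto the dial's plane.

Run:
```python
from h import *
import cv2
d=dict(np.load("side3.npz")); H=np.load("hinge.npz")["H"]; n=np.cross(Z,u)
im=d["pixels"].astype(int)
c=np.array([190+648/3.6,140+265/3.6])
K=np.linalg.inv(d["mtx"]); 
def onplane(px,y0=-.108):
    v=d["attitude"]@K@np.array([px[0],px[1],1.]); q=H+y0*n
    w=d["position"]+v*((q-d["position"])@n)/(v@n)-q
    return np.array([w@u,w@Z])
o=onplane(c); print("centre off",o.round(4))
rows=[]
for y in range(185,235):
    for x in range(340,395):
        w=onplane((x,y))-o; r=np.hypot(*w)
        if .008<r<.05:
            a=np.degrees(np.arctan2(w[1],-w[0])); rows.append((x,y,r,a,*im[y,x]))
A=np.array(rows)
red=A[(A[:,4]-A[:,5]>25)]; dark=A[(A[:,4:].sum(1)<270)&(A[:,3]>-10)&(A[:,3]<100)]
print("red");print(red[:,[0,1,2,3,4,5]].round(3))
print("dark");
for r in dark[np.argsort(dark[:,2])]: print(r[:2].astype(int),r[2].round(3),r[3].round(1),r[4:].astype(int))
```

```text
centre off [0.0006 0.0014]
red
[[3.5500e+02 2.0000e+02 4.7000e-02 4.6261e+01 1.1100e+02 7.3000e+01]
 [3.5700e+02 2.0100e+02 4.3000e-02 4.7665e+01 1.1400e+02 8.2000e+01]
 [3.5700e+02 2.0200e+02 4.1000e-02 4.5929e+01 6.2000e+01 3.1000e+01]
 [3.5900e+02 2.0300e+02 3.6000e-02 4.7547e+01 9.6000e+01 6.5000e+01]]
dark
[367 211] 0.009 45.4 [24 27 25]
[366 211] 0.011 39.4 [61 60 56]
[367 210] 0.011 52.2 [78 75 69]
[366 210] 0.013 46.2 [30 31 31]
[365 210] 0.015 41.5 [44 43 41]
[366 209] 0.015 51.3 [83 80 75]
[365 209] 0.016 46.6 [42 41 38]
[364 210] 0.016 37.8 [91 88 81]
[364 209] 0.018 42.8 [43 41 44]
[364 208] 0.02 46.9 [49 46 45]
[363 209] 0.02 39.6 [90 87 83]
[363 208] 0.021 43.7 [36 36 33]
[362 208] 0.023 40.9 [82 78 73]
[363 207] 0.023 47.1 [61 60 55]
[362 207] 0.024 44.3 [36 34 33]
[361 207] 0.026 41.9 [65 64 60]
[362 206] 0.026 47.3 [64 50 48]
[361 206] 0.028 44.8 [31 28 30]
[360 206] 0.029 42.6 [59 57 54]
[361 205] 0.029 47.4 [63 60 58]
[360 205] 0.031 45.2 [28 20 23]
[359 205] 0.033 43.2 [41 40 40]
[360 204] 0.033 47.5 [78 61 59]
[359 204] 0.034 45.5 [38 26 25]
[358 205] 0.034 41.4 
[... 1098 characters left out ...]
348 217] 0.042 0.8 [82 78 73]
[348 216] 0.043 3.7 [67 66 64]
[366 195] 0.043 72.8 [81 77 74]
[372 193] 0.043 87.9 [71 66 63]
[352 206] 0.043 31.4 [57 55 53]
[349 211] 0.044 17.4 [61 59 57]
[355 202] 0.044 42.9 [64 61 59]
[356 201] 0.044 46.1 [67 50 48]
[361 197] 0.044 60.4 [77 76 70]
[347 217] 0.044 1.2 [70 65 65]
[347 216] 0.045 4.0 [79 76 71]
[366 194] 0.045 73.2 [71 68 65]
[372 192] 0.045 87.6 [70 67 65]
[351 206] 0.045 30.5 [69 68 66]
[360 197] 0.045 58.5 [82 80 77]
[355 201] 0.046 44.7 [43 26 25]
[348 211] 0.046 17.1 [55 54 52]
[346 217] 0.046 1.6 [75 72 68]
[351 205] 0.047 32.6 [93 89 87]
[366 193] 0.047 73.7 [76 72 68]
[354 201] 0.047 43.3 [91 88 83]
[355 200] 0.047 46.3 [111  73  69]
```

Run:
```python
from h import *
from workcell import bot
import cv2
z=np.load("hinge.npz"); H,off=z["H"],float(z["off"])
r,a0=np.hypot(.16,.032)+.001,np.arctan2(.032,.16)
a=np.pi/4+.013; t=.4*np.pi/4
b=H+r*(-np.cos(a+a0)*u+np.sin(a+a0)*Z)
bot.move_linear(b+off*R(t)[:,2],vel=.02); bot.dwell(.5)
print(bot.read_t(),bot.read_contact_force(),bot.read_grip_width(),bot.read_eef_pos()-(b+off*R(t)[:,2]),np.abs(bot.read_qvel()).max())
d=bot.get_image("side"); np.savez("side4.npz",**d); im=d["pixels"].astype(int)
n=np.cross(Z,u);K=np.linalg.inv(d["mtx"])
def onplane(px):
    v=d["attitude"]@K@np.array([px[0],px[1],1.]); q=H-.108*n
    w=d["position"]+v*((q-d["position"])@n)/(v@n)-q
    return np.array([w@u,w@Z])
o=onplane((370,213.6)); S=[]
for y in range(185,235):
    for x in range(340,395):
        w=onplane((x,y))-o; R_=np.hypot(*w); A=np.degrees(np.arctan2(w[1],-w[0]))
        if .018<R_<.036 and 35<A<56: S.append((A,max(0,170-im[y,x].sum()/3)))
S=np.array(S); 
old=np.load("side3.npz")["pixels"].astype(int)
print("pointer",np.average(S[:,0],weights=S[:,1]**2))
im=old; S=[]
for y in range(185,235):
    for x in range(340,395):
        w=onplane((x,y))-o; R_=np.hypot(*w); A=np.degrees(np.arctan2(w[1],-w[0]))
        if .018<R_<.036 and 35<A<56: S.append((A,max(0,170-im[y,x].sum()/3)))
S=np.array(S);print("before",np.average(S[:,0],weights=S[:,1]**2))
p=d["pixels"][:,:,::-1]
cv2.imwrite("pics/side4.png",cv2.resize(cv2.convertScaleAbs(p[60:260,190:410],alpha=1.3),None,fx=2.9,fy=2.9,interpolation=cv2.INTER_CUBIC))
```

```text
18.025 [-5.35812521  2.15433276  5.01532417] 0.008891044729818423 [-7.28848062e-05  3.20594015e-04  7.20817126e-05] 0.002061372282136818
pointer 45.47227668476313
before 45.18043046250596
```

View pics/side4.png

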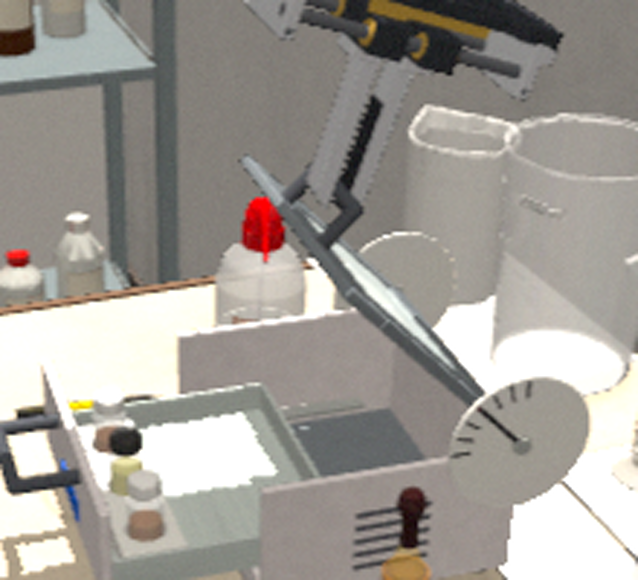

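The pointer (tip about (480,408)) now covers the red tick. The handle is held at about (335,190), and the tray is out with its vials standing. Handing in.

```bash
python3 -c "
from workcell import bot
print(bot.close_job())"
```

```text
the job is handed in; nothing more can be done
None
```

I handed the job in with the tray pulled out to its stop, all three vials standing, and the lid held by its handle at 45 degrees to within about a degree, as read on the dial.

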